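# Close the brass flask and hold it pressed in the spring ring

### The job

Shut the hinged top half of the round brass flask where it stands in its nest, so that the two halves meet edge to edge. Then lift the closed flask out, set its foot upright into the steel ring of the spring cradle and push it down, pressing on the flask and not on the ring, until the ring is fully at the bottom of its travel. Finish while still holding the flask pressed down there, without letting it spring back, and leave the dropper bottle, jar and dish where they are.

Things in the scene. Friction and masses are not known exactly. Their poses are not given: they have to be found in the camera images.
- flask_center (a point): Centre of the loose round brass flask (about 0.5 kg), on its axis, 29 mm above its underside; z up its axis, hinge on its -x side. Shut it is 58 mm high: foot 44 mm diameter, 10 mm high, chamfered 3 mm; then two halves 56 mm in diameter that meet 36 mm above the underside. Flat grip faces, 24 mm wide, 60 mm apart, on the +y and -y sides of both halves: grip across y. Yaw varies within 1 rad.
- lid_hinge (a point): Middle of the hinge pin of the flask's upper half: 31 mm from the flask's axis on its -x side, 36 mm above its underside. Turns with the upper half; the pin lies along y.
- lid_top (a point): Centre of the outer (top) face of the flask's upper half (22 mm high): 31 mm along x and 22 mm along z from the hinge pin in that half's own axes; z points out of the face.
- lid (a joint): Opening angle of the flask's upper half, rad: 0 shut edge to edge, larger is further open, 1.65 at its stop. Starts between 1.05 and 1.5 (upper half standing almost upright). The stiff hinge (about 0.045 N m) stays where it is left; about 1 to 2 N at its far edge moves it.
- nest_center (a point): Centre of the mouth of the recess in the nest: a fixed grey block 90 by 90 mm, 14 mm high, with a round recess 48 mm in diameter and 8 mm deep. The flask stands in it.
- ring_top (a point): Centre of the top face of the cradle's steel ring; moves with it; 48 mm above the bench when relaxed. Ring 72 mm outside, 48 mm inside diameter, 10 mm high; it takes the 44 mm foot, and the flask's shoulder (10 mm above its underside) rests on its top. It rides on three springs over a fixed round grey base 104 mm in diameter, 22 mm high.
- ring (a joint): How far the ring is pressed down, m: 0 relaxed, 0.014 at its bottom stop. The springs push up with 8 N at 0 (the flask's weight alone does not move it) and 15 N at the stop; it springs back when let go.
- dropper: Bystander: dropper bottle, 34 mm in diameter, 85 mm high, origin under its centre.
- powder_jar: Bystander: small powder jar, 40 mm in diameter, 45 mm high, origin under its centre.
- dish: Bystander: white ceramic dish, 64 mm across, 30 mm high, origin under its centre.
There are look-alikes about, which are no part of the job. Of the things that look like the part that bears flask_center, the smallest one is meant. Of the things that look like the part that bears ring_top, the larger one is meant.

How it is judged:
By the outcome, as a careful person would: the job done as asked, in the order asked, and still so for the second after the job is handed in, while the arm keeps its last pose, push and grip.
It also fails if it takes over 64 s, if anything falls off the work surface, if the arm or the gripper's body presses on something with over 40 N, if the wrist force passes 120 N, or if a joint passes its speed limit or range.

### The arm

A 6-joint arm with a two-finger parallel gripper is mounted at the origin on the work surface. World frame = base frame: x ahead of the robot, y to its left, z up, the work surface at z = 0. Lengths are in m, angles in rad, forces in N, time in s.
With the tool pointing down it reaches from about 0.225 to 0.875 m from the base axis. Payload 3.4 kg.
Tool frame: the origin (TCP) lies at the very end of the fingers, on their centre line; the grasp point (between the pads) lies manip.hold_point_z behind it (manip.hold_point_z is the distance from the TCP to the grasp point, in m); x points along the fingers, y is the direction in which the jaws open and shut, and the axes are right-handed (so a half turn about x gives the same grasp; the last joint's range is limited). The gripper opens to 85 mm and grips with 20 to 120 N. Pads are 22 mm wide; open, the fingers measure 114 mm over their backs; the gripper's body (76 mm by 85 mm) begins 54 mm behind the grasp point. The pads swing forward as they close: fully open they stand 13 mm farther back than shut.
Start: joints at [0.984, 0.276, 1.505, -0, 1.361, -0.121], TCP at [0.258, 0.514, 0.231] pointing down, gripper open.
Joint ranges: [-2.89, 2.89], [-0.75, 2.08], [0.22, 2.7], [-1.18, 4.32], [0.11, 2.71], [-2.7, 2.7]. Speed limits (rad/s): [2.57, 2.57, 3.14, 3.14, 3.14, 3.14].

### API

Orientations are given as a unit quaternion [w, x, y, z].
In Python, from rig import manip gives the robot as it stands.
- The arm moves only by the tool step_arm, never from a script. Its argument "targets" is a list of rows, each a list of 2 entries, a list of its own where there are three numbers: the shift along the tool's x, y, z in mm, then the turn about the tool's x in degrees. A call has 1 to 20 rows; each row is the pose to reach, as a shift and turn from the pose commanded when the call began, along the tool's axes at that moment; what a row does not reach only later rows make up. A row lasts 1/10 s, in which the tool goes at most 50 mm and 8.59 degrees, less where a joint would pass 70% of its speed; a pose out of reach is approached as far as the arm can. A call with a gripper value outside its range is refused whole. "grip" is the closure, from 0 (fully open) to 1 (shut), set as the call begins (left out, the last holds). The fingers move at their own pace and stop on an object; "grip_force" is the grip in N (left out, the last holds). Time passes only in rows, so rows that repeat a pose let the fingers close. It gives the time, the measured TCP pose, the force and the opening at its end, in the units of the state.
- manip.get_state(): the state, without advancing time (a new reading comes with each control period).
- manip.get_image(name): name is "side" or "top"; returns a dict with "image" (420x560x3 uint8, red, green, blue), "fx", "fy", "cx", "cy" (pixels), "distortion" ([k1, k2, p1, p2, k3] as OpenCV has them; the pictures are not rectified), "pose" (4x4, takes a point from camera to world coordinates). Camera axes: x right, y down, z forward; pixel columns grow to the right and rows downward; lengths in m; the calibration is good to about 2 mm. A picture is of the moment at which its call begins. There is no depth.
- manip.sign_off(): hands the job in, once; it reports no verdict.
Trained networks look in a picture, given as the dict that the camera call returned (one of the last four; its "shot" number tells which), for a name from the list of things; names that differ only in an ending like _2 or _b are one class to them, and where a whole thing is asked for, a point or a joint stands for the part that bears it (a point fixed in the world has none). Each returns a list of dicts, best first, with "confidence" (0 to 1); they miss things now and then, are a little off and sometimes report something else, mostly with a low value. They report only what shows in the picture. A call takes as long as a camera call. They do not tell look-alikes from the thing itself.
- manip.search_frame(picture, thing): "xyz" ([x, y, z] in m, in world coordinates, good to about 4 mm: the middle of the surface that is visible of it).
- manip.regions_of(picture, thing): "region" (420x560 bool, what is visible of it).
The state is a dict: "clock": time; "qpos": joint angles; "qd": joint speeds; "effort": joint torques, N m; "position": TCP position; "ee_rot": TCP orientation; "contact_force": force on the tool from outside, world axes, zero at the start; "moment": the same for the moment, N m; "width": finger opening in m.
Only numpy, scipy, OpenCV 4.12 (cv2) and the standard library are available. Lean on these libraries where they do the work, as an engineer would, in place of code of your own. Each camera call takes 0.05 s, during which the arm holds its last target.

## Working session

There is one attempt and no reset: what is moved stays moved. The work goes in short steps, Python scripts to look and compute and a tool call to move; the robot and the scene stay as the last step left them, time stands still between calls to the robot, and variables do not carry over. Pictures are saved under pics/ and viewed, and the job is handed in when it is done.

Besides the shell and the picture viewer there is one more tool, called after "Emit:" as a command line: name --argument value ..., lists and objects as JSON in quotes. step_arm: Moves the arm, as the interface text tells. Its arguments: {"type":"object","properties":{"targets":{"type":"array"},"grip":{"type":"number"},"grip_force":{"type":"number"}},"required":["targets"]}

```bash
ls; mkdir -p pics; cat > h.py <<'E'
from rig import manip
import numpy as np, cv2
from scipy.spatial.transform import Rotation as R
def K(p): return np.array([[p['fx'],0,p['cx']],[0,p['fy'],p['cy']],[0,0,1]]),np.array(p['distortion'])
def proj(p,X):
    T=np.linalg.inv(p['pose']); k,d=K(p)
    return cv2.projectPoints(np.atleast_2d(X).astype(float),cv2.Rodrigues(T[:3,:3])[0],T[:3,3],k,d)[0][:,0]
def ray(p,uv):
    k,d=K(p); n=cv2.undistortPoints(np.array(uv,float).reshape(-1,1,2),k,d)[:,0]
    D=np.c_[n,np.ones(len(n))]@p['pose'][:3,:3].T
    return p['pose'][:3,3],D
def onz(p,uv,z):
    o,D=ray(p,uv); return o+D*((z-o[2])/D[:,2])[:,None]
def save(p,n): cv2.imwrite('pics/'+n+'.png',p['image'][:,:,::-1])
def rot(s): 
    q=s['ee_rot']; return R.from_quat([q[1],q[2],q[3],q[0]]).as_matrix()
def big(p,n,u0,v0,u1,v1,f=4):
    cv2.imwrite('pics/'+n+'.png',cv2.resize(p['image'][v0:v1,u0:u1,::-1],None,fx=f,fy=f,interpolation=cv2.INTER_CUBIC))
E
python3 - <<'E'
from h import *
s=manip.get_state();print(s);print(rot(s),manip.hold_point_z)
for n in('top','side'):
    p=manip.get_image(n);p['pose']=np.array(p['pose']);save(p,n+'0');print(n,p['pose'].round(3),p['fx'])
    for t in ['flask_center','lid_top','lid_hinge','ring_top','nest_center','dropper','powder_jar','dish']:
        for d in manip.search_frame(p,t): print(t,np.round(d['xyz'],3),round(d['confidence'],2),proj(p,d['xyz']).round())
E
```

```text
pics
{'clock': 0.0, 'qpos': array([ 9.83988490e-01,  2.76602154e-01,  1.50614482e+00, -1.17987895e-05,
        1.36071667e+00, -1.21048455e-01]), 'qd': array([ 0.00108288,  0.00026702,  0.0012438 , -0.00031662, -0.00073281,
       -0.00076043]), 'effort': array([-8.04416486e-04, -4.16783702e+01, -2.45804143e+01, -4.78054153e-04,
        1.13012563e-02,  1.61496075e-05]), 'position': array([0.25796531, 0.51328119, 0.23043099]), 'ee_rot': array([ 0.6877935 ,  0.16256358,  0.68824438, -0.1638074 ]), 'contact_force': array([ 0.48523187, -0.0686094 , -0.15195176]), 'moment': array([ 0.0360171 , -0.00354199, -0.01743213]), 'width': 0.08556661385191267}
[[-1.02637176e-03  4.49098262e-01  8.93481784e-01]
 [-1.56439047e-03  8.93480440e-01 -4.49099383e-01]
 [-9.99998250e-01 -1.85869731e-03 -2.14478048e-04]] 0.0187
top [[ 0.02  -0.986  0.164  0.392]
 [-1.    -0.021 -0.008  0.1  ]
 [ 0.011 -0.164 -0.986  1.186]
 [ 0.     0.     0.     1.   ]] 468.04550748116014
flask_center [ 0.594 -0.15   0.04 ] 0.9 [[374. 206.]]
flask_center [ 0.483 -0.13   0.073] 0.75 [[370. 250.]]
flask_center [0.586 0.014 0
[... 817 characters left out ...]
]]
flask_center [ 0.594 -0.145  0.043] 0.57 [[298. 166.]]
lid_top [ 0.484 -0.113  0.076] 0.76 [[342. 164.]]
lid_top [0.593 0.027 0.072] 0.68 [[289. 195.]]
lid_top [ 0.579 -0.153  0.083] 0.64 [[304. 151.]]
lid_hinge [ 0.577 -0.153  0.083] 0.9 [[305. 151.]]
lid_hinge [0.594 0.03  0.073] 0.88 [[288. 195.]]
lid_hinge [ 0.487 -0.115  0.076] 0.59 [[341. 164.]]
ring_top [0.413 0.253 0.042] 0.94 [[372. 286.]]
ring_top [0.548 0.193 0.047] 0.84 [[301. 255.]]
nest_center [ 0.581 -0.134  0.012] 0.63 [[302. 179.]]
nest_center [ 0.578 -0.152  0.084] 0.58 [[305. 150.]]
dropper [0.75  0.008 0.044] 0.93 [[222. 195.]]
powder_jar [0.389 0.027 0.035] 0.89 [[382. 216.]]
dish [0.581 0.4   0.021] 0.8 [[267. 350.]]
```

```bash
python3 - <<'E'
from h import *
p=manip.get_image('top');big(p,'t1',180,120,420,320,3)
p=manip.get_image('side');big(p,'s1',200,100,460,320,3)
E
```

```text
(no output)
```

View pics/t1.png

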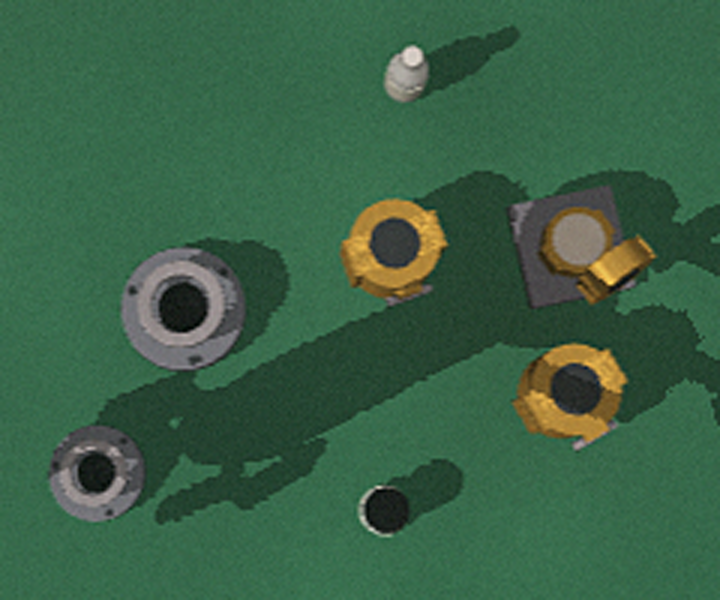

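View pics/s1.png

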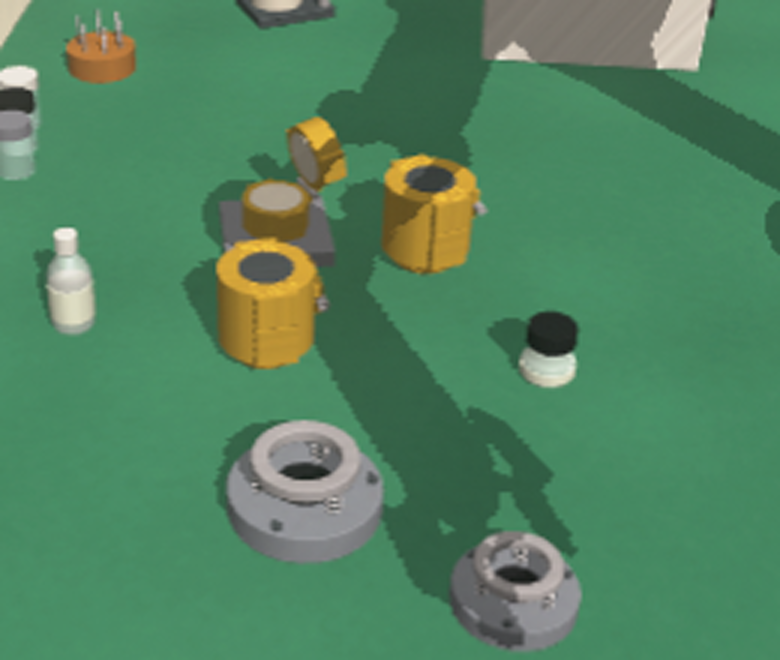

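```bash
cat > fit.py <<'E'
from h import *
from scipy.optimize import minimize
c=np.linspace(0,2*np.pi,60)
def cyl(r,z0,z1,f=True):
    P=np.r_[np.c_[r*np.cos(c),r*np.sin(c),0*c+z0],np.c_[r*np.cos(c),r*np.sin(c),0*c+z1]]
    B=np.array([[x,y,z] for x in(-12,12) for y in(-30,30) for z in(z0,z1)],float)
    return np.r_[P,B] if f else P
def parts(q,z0=6):
    x,y,yaw,a=q
    low=cyl(28,10,36)/1000
    lid=cyl(28,0,22)/1000+[.031,0,0]   # hinge frame
    Rl=R.from_euler('y',-a).as_matrix(); lid=lid@Rl.T+[-.031,0,.036]
    Rz=R.from_euler('z',yaw).as_matrix(); t=np.array([x,y,z0/1000])
    return low@Rz.T+t, lid@Rz.T+t
def hull(p,P): return cv2.convexHull(proj(p,P).astype(np.float32))
def sil(p,q,S=4,win=None):
    u0,v0,u1,v1=win; m=np.zeros(((v1-v0)*S,(u1-u0)*S),np.uint8)
    for P in parts(q):
        h=((hull(p,P)-[u0-.0,v0-.0]+.5)*S).astype(np.int32); cv2.fillConvexPoly(m,h,1)
    return m
E
python3 - <<'E'
from fit import *
ims=[];
for n,w in(('top',(345,175,405,230)),('side',(265,135,320,185))):
    p=manip.get_image(n)
    u0,v0,u1,v1=w
    a=p['image'][v0:v1,u0:u1].astype(int)
    hsv=cv2.cvtColor(p['image'],cv2.COLOR_RGB2HSV)[v0:v1,u0:u1]
    hue,s,v=[hsv[...,i].astype(int) for i in range(3)]
    # brass or pale/disc interior
    m=((hue>8)&(hue<32)&(s>110)&(v>40))|((v>120)&(s<70)&(hue<40))
    ims.append((p,w,m))
def cost(q):
    t=0
    for p,w,m in ims:
        g=cv2.resize(sil(p,q,win=w).astype(np.float32),(m.shape[1],m.shape[0]),interpolation=cv2.INTER_AREA)
        t+=np.abs(g-m).sum()
    return t
best=min((minimize(cost,[.60,-.143,y,a],method='Nelder-Mead',options=dict(initial_simplex=np.array([[.60,-.143,y,a]]+[list(np.array([.60,-.143,y,a])+e) for e in np.diag([.01,.01,.2,.2])]),maxiter=200)) for y in(.3,.6,.9) for a in(1.1,1.35)),key=lambda r:r.fun)
print(best.x,best.fun)
for i,(p,w,m) in enumerate(ims):
    u0,v0,u1,v1=w; S=10
    im=cv2.resize(p['image'][v0:v1,u0:u1,::-1],None,fx=S,fy=S,interpolation=cv2.INTER_CUBIC)
    for P in parts(best.x): cv2.polylines(im,[((hull(p,P)-[u0,v0]+.5)*S).astype(np.int32)],True,(255,0,255),1)
    cs,_=cv2.findContours(cv2.resize(m.astype(np.uint8),None,fx=S,fy=S,interpolation=0),0,2);cv2.drawContours(im,cs,-1,(255,255,0),1)
    cv2.imwrite(f'pics/fit{i}.png',im)
E
```

```text
[ 0.61014879 -0.14636492  0.60247265  1.4293256 ] 386.0
```

View pics/fit0.png

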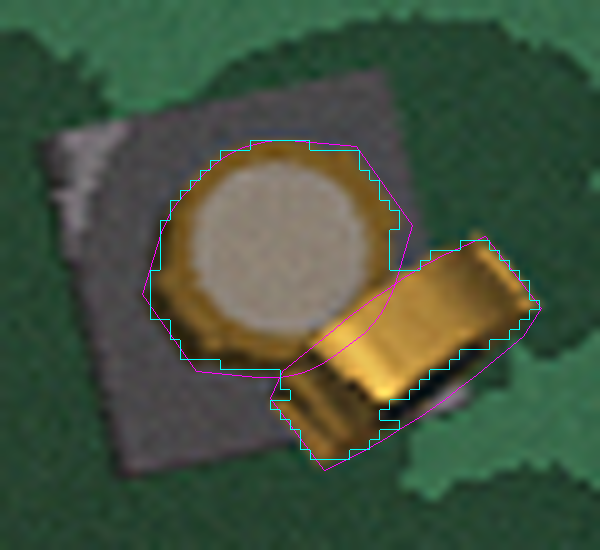

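View pics/fit1.png

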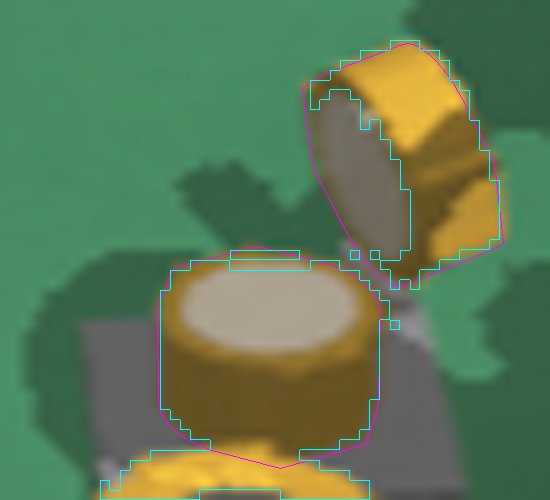

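```bash
cat >> h.py <<'E'
def rel(s,P,):
    return (rot(s).T@(np.array(P)-s['position'])*1000).round(1)
E
python3 - <<'E'
from h import *
s=manip.get_state()
f=np.array([.610,-.146]);ux=np.array([np.cos(.6),np.sin(.6)])
h=f-.031*ux;print(h)
P=h-.045*ux;print(P,rel(s,[*P,.17]))
p=manip.get_image('top');print(onz(p,[[370.4,202.2]],.014))
E
```

```text
[ 0.5844146  -0.16350392]
[ 0.54727449 -0.18891283] [  61.3 -498.   573.8]
[[ 0.60846868 -0.14505789  0.014     ]]
```

Emit:
step_arm --targets '[[[0, -25, 29], 6], [[0, -50, 58], 12], [[0, -75, 87], 18], [[0, -100, 115], 24], [[0, -125, 143], 30], [[0, -150, 172], 36], [[0, -175, 201], 42], [[0, -200, 230], 48], [[0, -225, 259], 54], [[0, -250, 287], 60], [[0, -275, 316], 66], [[0, -300, 345], 72], [[0, -325, 373], 78], [[0, -350, 402], 84], [[0, -375, 431], 90], [[0, -400, 460], 96], [[0, -425, 488], 102], [[0, -450, 517], 108], [[0, -475, 546], 114], [[0, -498, 574], 119]]' --grip 1

```text
clock: 3.15
position: [0.5479, -0.1908, 0.2313]
ee_rot: [0.207, 0.676, 0.207, -0.676]
contact_force: [0.1, 0.1, -0.2]
width: 0.0
```

```bash
python3 - <<'E'
from h import *
s=manip.get_state();print(s['clock'],s['position'],s['width'],s['contact_force'],s['qpos']);print(rot(s).round(3))
h=np.array([.5844,-.1635]);ux=np.array([np.cos(.6),np.sin(.6)])
for X,Z in((-45,48),(-27,48)): print(rel(s,[*(h+ux*X/1000),.042+Z/1000]))
p=manip.get_image('top');big(p,'t2',310,150,450,250,5)
p=manip.get_image('side');big(p,'s2',220,80,380,200,5)
E
```

```text
3.15 [ 0.54791625 -0.19076381  0.23131823] 1.2858991247596418e-05 [ 0.14981312  0.05867291 -0.16733583] [-4.55027592e-01  2.83517243e-01  1.49399260e+00  1.36634453e-04
  1.36376332e+00  5.21358966e-01]
[[ 0.     0.56  -0.828]
 [-0.    -0.828 -0.56 ]
 [-1.     0.    -0.   ]]
[141.3  -1.9  -0.5]
[141.3  -2.  -18.5]
```

Emit:
step_arm --targets '[[[25, -2, 0], 0], [[50, -2, 0], 0], [[75, -2, 0], 0], [[100, -2, 0], 0], [[120, -2, 0], 0], [[141, -2, 0], 0], [[141, -2, 0], 0]]'

```text
clock: 3.95
position: [0.5439, -0.1857, 0.0877]
ee_rot: [-0.207, -0.674, -0.211, 0.677]
contact_force: [-1.7, -0.2, 0.6]
width: 0.0002
```

```bash
python3 - <<'E'
from h import *
s=manip.get_state();print(s['clock'],s['position'],s['width'],s['contact_force'])
p=manip.get_image('top');big(p,'t3',310,150,450,250,5)
p=manip.get_image('side');big(p,'s3',220,80,380,200,5)
E
```

```text
3.95 [ 0.54394878 -0.18567076  0.08765565] 0.0001951155543364531 [-1.6923251  -0.20525382  0.60658721]
```

View pics/t3.png

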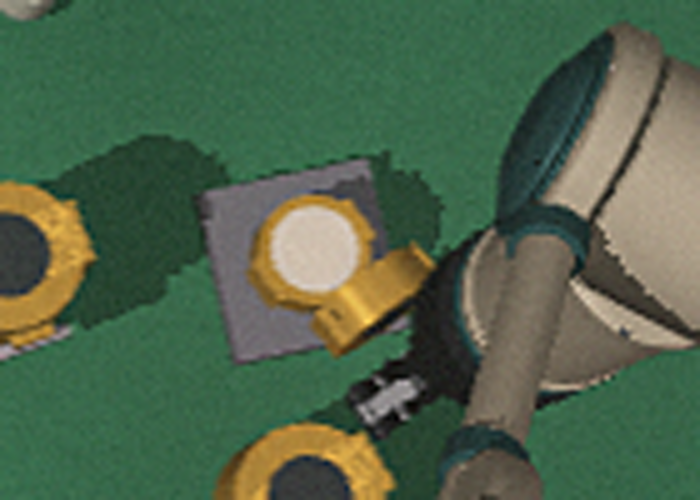

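View pics/s3.png

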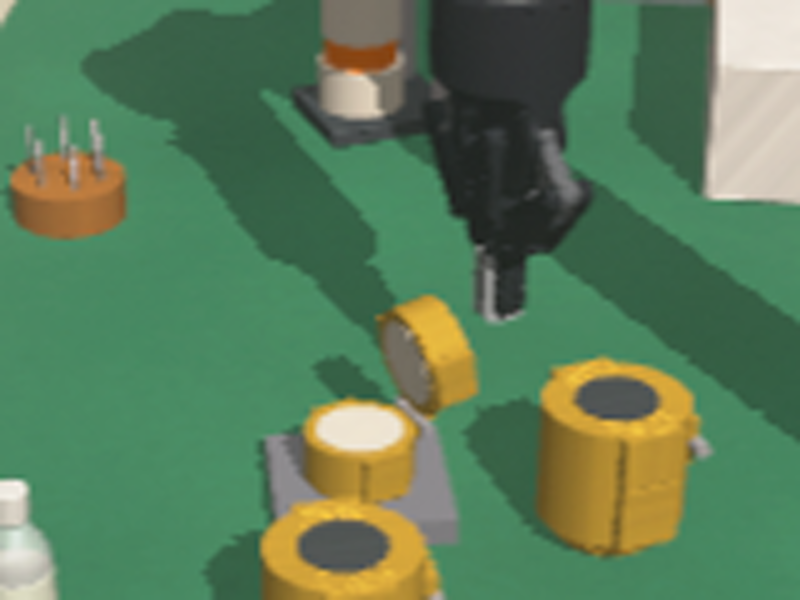

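```bash
python3 - <<'E'
from h import *
s=manip.get_state();print(s['clock'],s['position'],s['contact_force'],s['qd'].round(3));print(rot(s).round(3))
h=np.array([.5844,-.1635]);ux=np.array([np.cos(.6),np.sin(.6)])
for n,o in(('top',(310,150)),('side',(220,80))):
    p=manip.get_image(n);print((proj(p,[s['position'],[*(h-.013*ux),.106],[*(h-.013*ux),.042+.047]])-o)*5)
d=s['position'][:2]-h;print(d@ux,d@[-ux[1],ux[0]])
E
```

```text
4.05 [ 0.54623488 -0.18688972  0.09049301] [ 0.69772903 -0.0544584  -0.10153477] [-0.002 -0.018 -0.027  0.    -0.005  0.001]
[[-0.     0.564 -0.826]
 [ 0.    -0.826 -0.564]
 [-1.    -0.001  0.   ]]
[[424.50481086 363.39480234]
 [397.8298845  300.36107537]
 [389.06457971 306.09268882]]
[[493.76797169 312.0178031 ]
 [436.81933105 296.05250344]
 [436.03158203 326.62561948]]
-0.04470586047969224 0.002245274939861632
```

Emit:
step_arm --targets '[[[0, 0, -8], 0], [[0, 0, -15], 0], [[-1, 0, -20], 0], [[-1, 0, -25], 0], [[-2, 0, -30], 0], [[-2, 0, -35], 0], [[-2, 0, -40], 0], [[-1, 0, -45], 0], [[0, 0, -50], 0], [[0, 0, -50], 0]]'

```text
clock: 5.15
position: [0.5883, -0.1586, 0.09]
ee_rot: [0.209, 0.676, 0.209, -0.675]
contact_force: [0.3, 1.0, -0.7]
width: -0.0001
```

```bash
python3 - <<'E'
from h import *
s=manip.get_state();print(s['clock'],s['position'],s['width'],s['contact_force'])
p=manip.get_image('side');big(p,'s4',220,80,380,200,5)
E
```

```text
5.15 [ 0.58825739 -0.15864768  0.08997371] -0.000115086282886684 [ 0.2965548   1.03553311 -0.68677378]
```

View pics/s4.png

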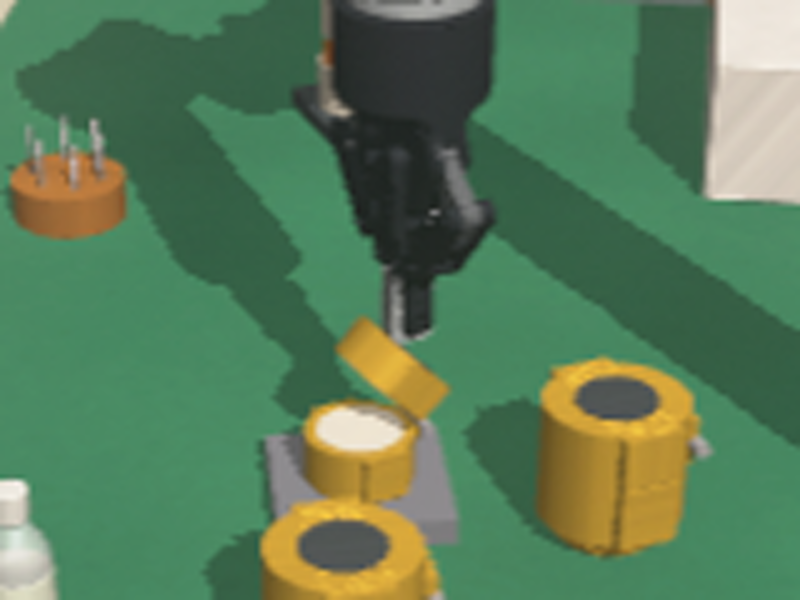

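Lid is at roughly 45° (zoomed ~(390,365)), being followed by the fingertip. Continue the arc.

Emit:
step_arm --targets '[[[2, 0, -4], 0], [[4, 0, -9], 0], [[7, 0, -13], 0], [[10, 0, -17], 0], [[13, 0, -21], 0], [[17, 0, -24], 0], [[20, 0, -27], 0], [[23, 0, -29], 0], [[25, 0, -29], 0], [[25, 0, -29], 0]]'

```text
clock: 6.2
position: [0.6113, -0.1427, 0.0648]
ee_rot: [-0.208, -0.675, -0.209, 0.676]
contact_force: [1.0, 0.4, 0.1]
width: 0.0001
```

```bash
python3 - <<'E'
from h import *
s=manip.get_state();print(s['clock'],s['position'],s['width'],s['contact_force'])
p=manip.get_image('side');big(p,'s5',220,80,380,200,5)
E
```

```text
6.2 [ 0.61130984 -0.14271965  0.06483375] 7.034464172375236e-05 [1.01056933 0.42788248 0.05156393]
```

View pics/s5.png

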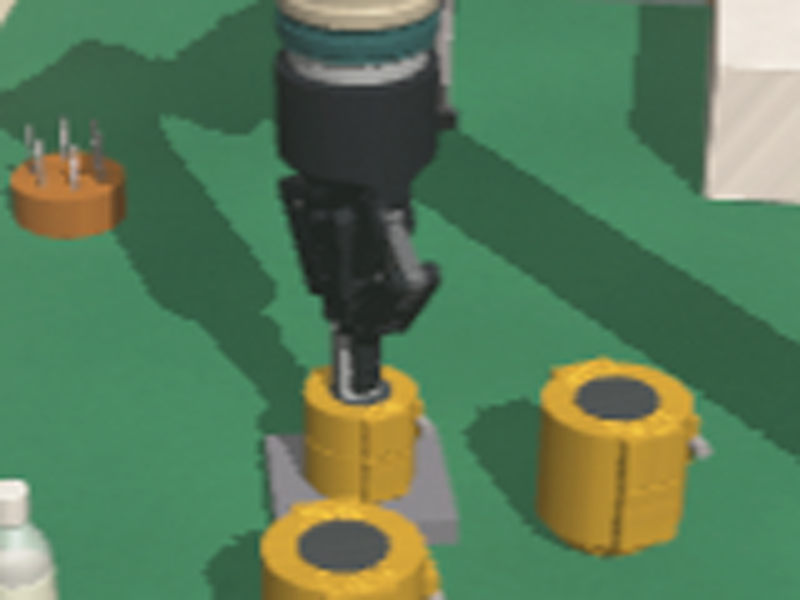

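Emit:
step_arm --targets '[[[0, 0, -5], 0], [[0, 0, -10], 0], [[0.5, 0, -10], 0], [[1, 0, -10], 0], [[1.5, 0, -10], 0], [[2, 0, -10], 0], [[2, 0, -10], 0]]'

```text
clock: 6.95
position: [0.6201, -0.1371, 0.064]
ee_rot: [0.209, 0.676, 0.208, -0.675]
contact_force: [0.0, 0.8, 4.6]
width: -0.0002
```

Emit:
step_arm --targets '[[[0.5, 0, 0], 0], [[1, 0, 0], 0], [[1.5, 0, 0], 0], [[1.5, 0, 0], 0]]'

```text
clock: 7.35
position: [0.6203, -0.1371, 0.0639]
ee_rot: [0.209, 0.676, 0.208, -0.675]
contact_force: [-2.1, 1.7, 10.3]
width: 0.0001
```

Emit:
step_arm --targets '[[[-20, 0, 10], 0], [[-50, 0, 10], 0], [[-75, 0, 10], 0], [[-75, 0, 10], 0], [[-75, 0, 10], 0], [[-75, 0, 10], 0]]' --grip 0

```text
clock: 7.95
position: [0.6105, -0.1425, 0.1353]
ee_rot: [-0.208, -0.675, -0.209, 0.676]
contact_force: [0.9, -0.1, 0.3]
width: 0.0846
```

```bash
python3 - <<'E'
from fit import *
s=manip.get_state();print(s['clock'],s['position'],s['width'],s['contact_force'])
d=s['position'][:2]
print(rel(s,[.61,-.146,.023]))
for n,w in(('top',(335,155,405,230)),('side',(240,115,340,190))):
    p=manip.get_image(n);u0,v0,u1,v1=w;S=8
    im=cv2.resize(p['image'][v0:v1,u0:u1,::-1],None,fx=S,fy=S,interpolation=cv2.INTER_CUBIC)
    for P in parts([.61,-.146,.6,0]): cv2.polylines(im,[((hull(p,P)-[u0,v0]+.5)*S).astype(np.int32)],True,(255,0,255),1)
    cv2.imwrite(f'pics/c_{n}.png',im)
E
```

```text
7.95 [ 0.61053664 -0.14254119  0.13529083] 0.08459758481681581 [ 0.88013849 -0.13944404  0.28408219]
[112.3   2.8   2.2]
```

View pics/c_top.png

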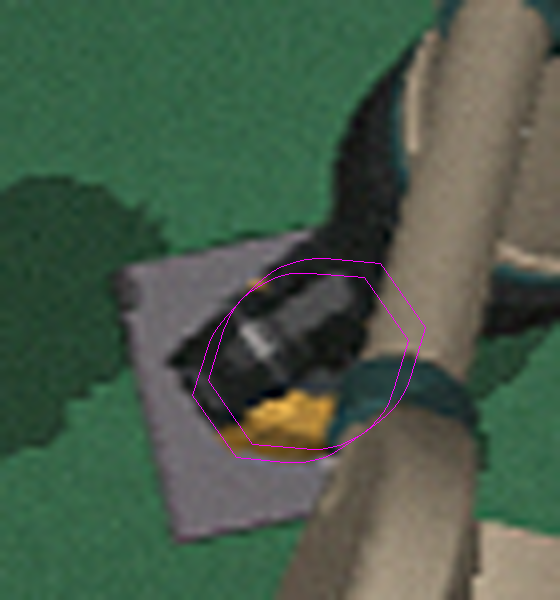

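View pics/c_side.png

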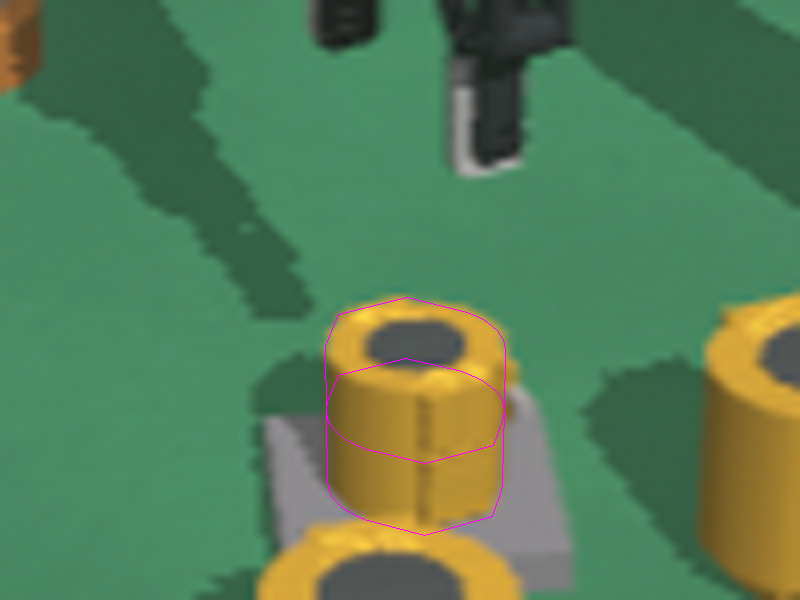

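Emit:
step_arm --targets '[[[0, 3, 2], 0], [[20, 3, 2], 0], [[40, 3, 2], 0], [[55, 3, 2], 0], [[70, 3, 2], 0], [[80, 3, 2], 0], [[90, 3, 2], 0], [[90, 3, 2], 0], [[90, 3, 2], 0]]'

```text
clock: 8.95
position: [0.6118, -0.1465, 0.0469]
ee_rot: [0.209, 0.676, 0.209, -0.676]
contact_force: [-0.1, -0.3, 0.0]
width: 0.0856
```

```bash
python3 - <<'E'
from fit import *
s=manip.get_state();print(s['clock'],s['position'],s['width'],s['contact_force'])
print(rel(s,[.609,-.1455,.022]))
p=manip.get_image('side');big(p,'s6',240,90,360,190,6)
E
```

```text
8.95 [ 0.61178442 -0.14648822  0.0468557 ] 0.08557244487990279 [-0.14460819 -0.31824676  0.04176225]
[24.9 -2.4  1.7]
```

View pics/s6.png

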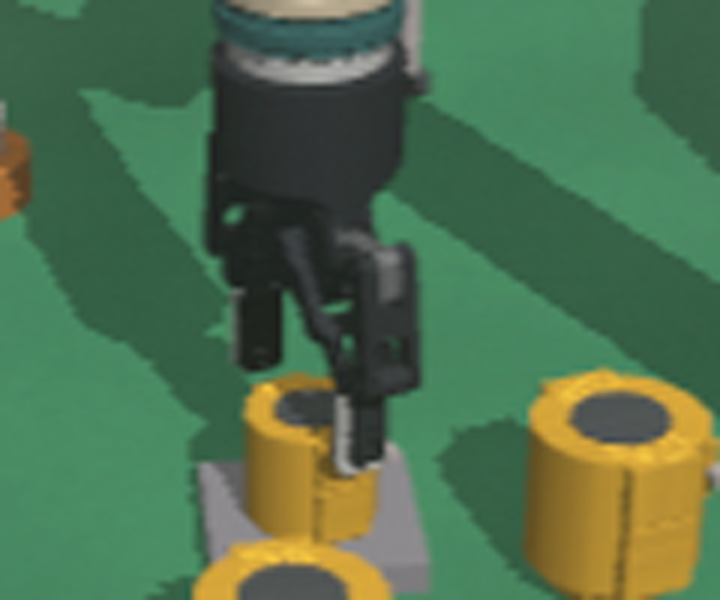

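Emit:
step_arm --targets '[[[8, -2, 1], 0], [[16, -2, 1], 0], [[25, -2, 1], 0], [[25, -2, 1], 0], [[25, -2, 1], 0]]'

```text
clock: 9.5
position: [0.6094, -0.1452, 0.0213]
ee_rot: [-0.208, -0.675, -0.209, 0.676]
contact_force: [0.9, -0.1, 0.4]
width: 0.0856
```

Emit:
step_arm --targets '[[[0, 0, 0], 0], [[0, 0, 0], 0], [[0, 0, 0], 0], [[0, 0, 0], 0], [[0, 0, 0], 0], [[0, 0, 0], 0], [[0, 0, 0], 0], [[0, 0, 0], 0]]' --grip 1 --grip_force 30

```text
clock: 10.3
position: [0.6102, -0.1455, 0.0223]
ee_rot: [0.209, 0.676, 0.208, -0.675]
contact_force: [0.2, -1.1, 4.4]
width: 0.0596
```

```bash
python3 - <<'E'
from fit import *
s=manip.get_state();print(s['clock'],s['position'],s['width'],s['contact_force'],s['moment'])
p=manip.get_image('side');big(p,'s7',240,90,360,190,6)
E
```

```text
10.3 [ 0.61016332 -0.14551466  0.02225223] 0.059602130478756704 [ 0.19286617 -1.10102728  4.38936132] [-0.09333908 -0.04448562  0.00598977]
```

View pics/s7.png

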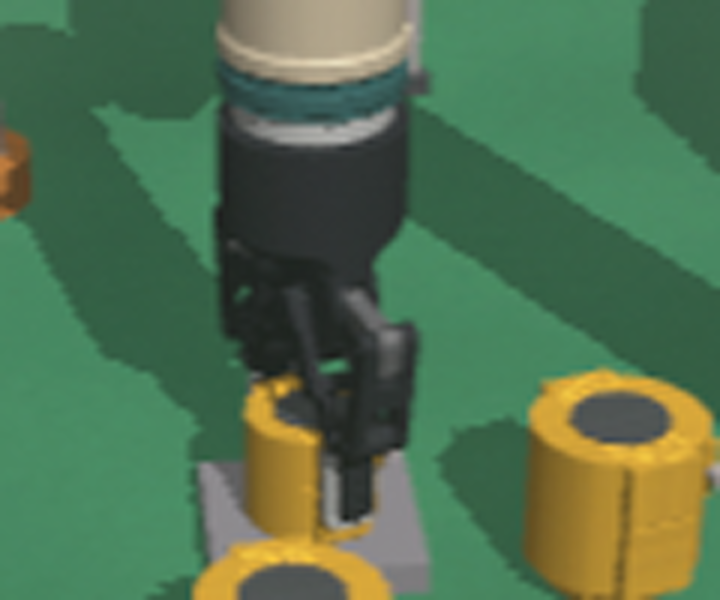

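Emit:
step_arm --targets '[[[0, 0, 0], 0], [[0, 0, 0], 0], [[-5, 0, 0], 0], [[-10, 0, 0], 0], [[-20, 0, 0], 0], [[-35, 0, 0], 0], [[-50, 0, 0], 0], [[-70, 0, 0], 0], [[-90, 0, 0], 0], [[-110, 0, 0], 0], [[-130, 0, 0], 0], [[-130, 0, 0], 0], [[-130, 0, 0], 0]]' --grip_force 80

```text
clock: 11.65
position: [0.6092, -0.1451, 0.1516]
ee_rot: [-0.208, -0.676, -0.209, 0.676]
contact_force: [-0.4, 0.3, -4.7]
width: 0.0593
```

```bash
python3 - <<'E'
from fit import *
s=manip.get_state();print(s['clock'],s['position'],s['width'],s['contact_force'],s['moment'])
p=manip.get_image('side');big(p,'s8',200,60,340,180,5)
big(p,'s8r',250,220,350,300,7)
p=manip.get_image('top');big(p,'t8r',210,190,270,250,9)
E
```

```text
11.65 [ 0.60923124 -0.14509226  0.15161759] 0.059251586798675746 [-0.38992391  0.26315833 -4.66739009] [ 0.01896899  0.09981838 -0.04229737]
```

View pics/s8.png

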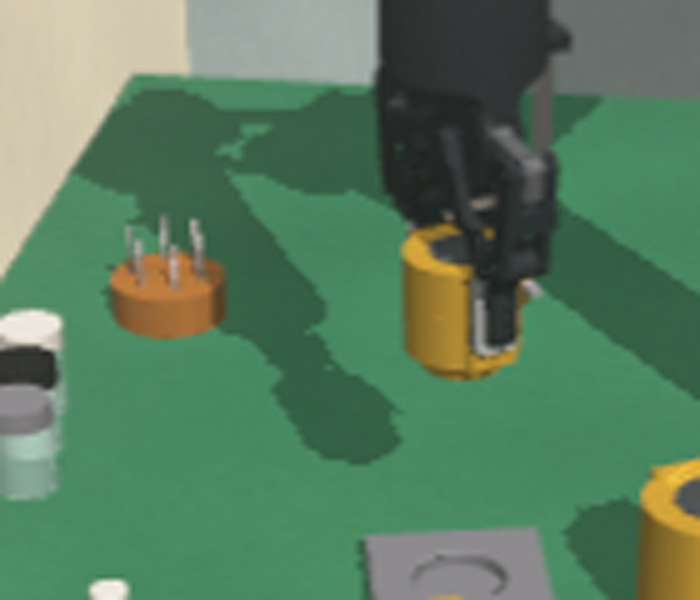

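View pics/s8r.png

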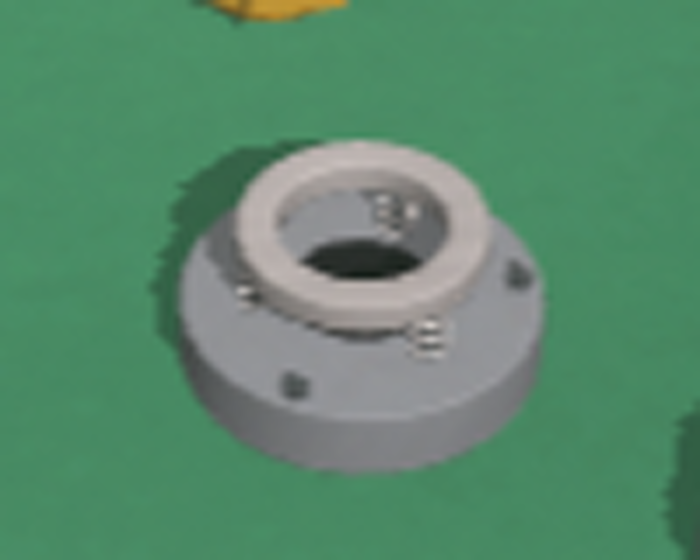

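View pics/t8r.png

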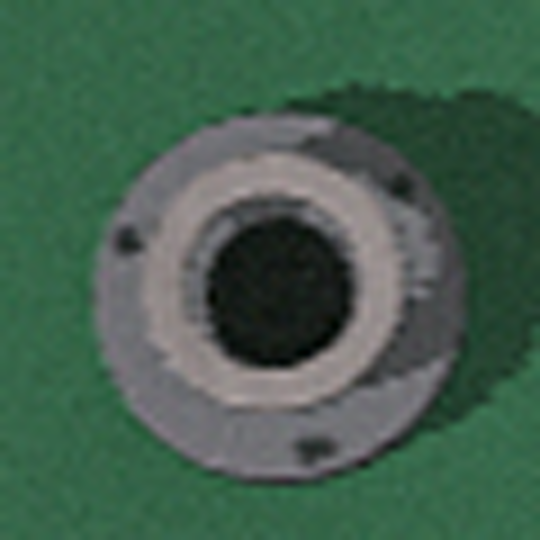

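```bash
cat > ring.py <<'E'
from fit import *
def ringfit():
    for n,(u0,v0,u1,v1) in(('top',(210,190,270,250)),('side',(250,220,350,300))):
        p=manip.get_image(n);a=p['image'][v0:v1,u0:u1].astype(int)
        m=((a[...,0]>a[...,2]+4)&(a[...,0]>a[...,1]+4)&(a[...,0]>110)).astype(np.float32)
        def render(x,S=6):
            g=np.zeros(((v1-v0)*S,(u1-u0)*S),np.uint8)
            for r,z,val in((.036,x[2],1),(.024,x[2],0)):
                P=np.c_[x[0]+r*np.cos(c),x[1]+r*np.sin(c),0*c+z]
                cv2.fillPoly(g,[((proj(p,P)-[u0,v0]+.5)*S).astype(np.int32)],val)
            return cv2.resize(g.astype(np.float32),(u1-u0,v1-v0),interpolation=cv2.INTER_AREA)
        for z in(.048,):
            f=lambda x:np.abs(render([*x,z])-m).sum()
            r=minimize(f,[.548,.182],method='Nelder-Mead',options=dict(initial_simplex=[[.548,.182],[.558,.182],[.548,.192]]))
            print(n,z,r.x.round(4),r.fun,m.sum())
        # base outline at z=.022
        g=cv2.resize(p['image'][v0:v1,u0:u1,::-1],None,fx=7,fy=7)
E
python3 - <<'E'
from ring import *
ringfit()
E
```

```text
top 0.048 [0.5485 0.1835] 72.30555725097656 317.0
side 0.048 [0.5476 0.1857] 169.3055419921875 519.0
```

```bash
python3 - <<'E'
from fit import *
for n,(u0,v0,u1,v1) in(('top',(210,190,270,250)),('side',(250,220,350,300))):
    p=manip.get_image(n);a=p['image'][v0:v1,u0:u1].astype(int)
    m=((a[...,0]>a[...,2]+4)&(a[...,0]>a[...,1]+4)&(a[...,0]>110)).astype(np.uint8)
    cs,_=cv2.findContours(m,0,2);k=max(cs,key=cv2.contourArea)
    h=cv2.convexHull(k);mm=np.zeros_like(m);cv2.fillConvexPoly(mm,h,1);mm=mm.astype(np.float32)
    def render(x,S=6):
        g=np.zeros(((v1-v0)*S,(u1-u0)*S),np.uint8)
        P=np.r_[np.c_[x[0]+.036*np.cos(c),x[1]+.036*np.sin(c),0*c+.048],np.c_[x[0]+.036*np.cos(c),x[1]+.036*np.sin(c),0*c+.038]]
        cv2.fillConvexPoly(g,((hull(p,P)-[u0,v0]+.5)*S).astype(np.int32),1)
        return cv2.resize(g.astype(np.float32),(u1-u0,v1-v0),interpolation=cv2.INTER_AREA)
    r=minimize(lambda x:np.abs(render(x)-mm).sum(),[.548,.182],method='Nelder-Mead',options=dict(initial_simplex=[[.548,.182],[.558,.182],[.548,.192]]))
    print(n,r.x.round(4),r.fun,mm.sum())
    S=7;im=cv2.resize(p['image'][v0:v1,u0:u1,::-1],None,fx=S,fy=S,interpolation=cv2.INTER_CUBIC)
    for rr,z,col in((.036,.048,(255,0,255)),(.024,.048,(255,0,255)),(.052,.022,(0,255,255)),(.052,0,(0,255,255))):
        x=[.548,.184]
        P=np.c_[x[0]+rr*np.cos(c),x[1]+rr*np.sin(c),0*c+z];cv2.polylines(im,[((proj(p,P)-[u0,v0]+.5)*S).astype(np.int32)],True,col,1)
    cv2.imwrite(f'pics/ring_{n}.png',im)
E
```

```text
top [0.5491 0.1839] 33.27777862548828 660.0
side [0.5478 0.1812] 88.05555725097656 766.0
```

View pics/ring_top.png

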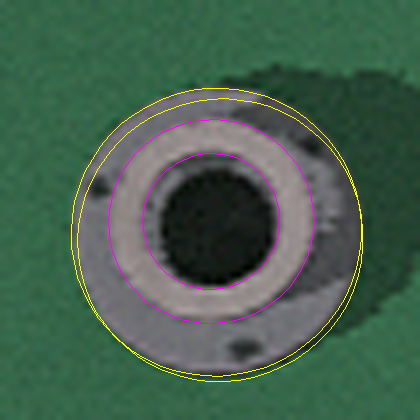

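View pics/ring_side.png

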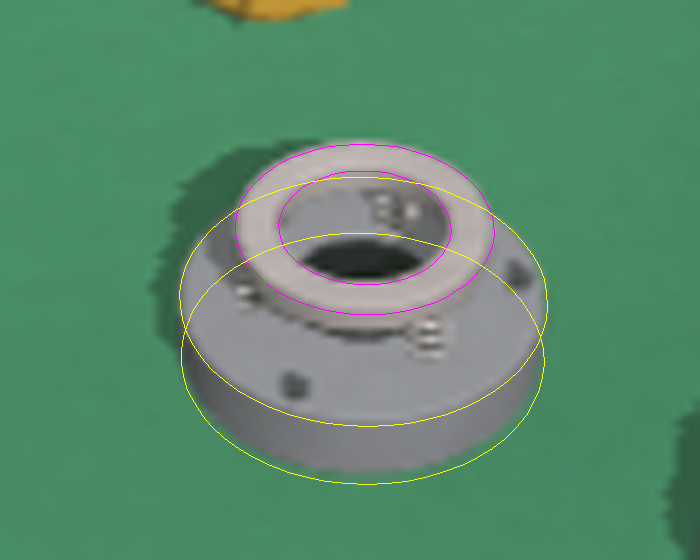

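```bash
python3 - <<'E'
from h import *
s=manip.get_state();print(s['position'],s['contact_force'])
print(rel(s,[.5485,.183,.152]),rel(s,[.5485,.183,.10]))
E
```

```text
[ 0.60906617 -0.14512292  0.15061232] [-1.08493813 -0.52334377 -4.82252316]
[  -1.  -305.2 -134.9] [  51.  -305.1 -135. ]
```

Emit:
step_arm --targets '[[[0, -10, -4], 0], [[0, -25, -11], 0], [[0, -45, -20], 0], [[0, -65, -29], 0], [[0, -85, -38], 0], [[0, -105, -46], 0], [[0, -125, -55], 0], [[0, -145, -64], 0], [[0, -165, -73], 0], [[0, -185, -82], 0], [[0, -205, -91], 0], [[0, -225, -99], 0], [[0, -245, -108], 0], [[0, -265, -117], 0], [[0, -280, -124], 0], [[0, -293, -130], 0], [[0, -301, -133], 0], [[0, -305, -135], 0], [[0, -305, -135], 0], [[0, -305, -135], 0]]'

```text
clock: 13.95
position: [0.5494, 0.1821, 0.1518]
ee_rot: [-0.209, -0.676, -0.208, 0.676]
contact_force: [-0.1, -0.9, -4.7]
width: 0.0589
```

Emit:
step_arm --targets '[[[12, 0, 0], 0], [[25, 0, 0], 0], [[37, 0, 0], 0], [[50, 0, 0], 0], [[50, 0, 0], 0], [[50, 0, 0], 0], [[50, 0, 0], 0]]'

```text
clock: 14.65
position: [0.5498, 0.1828, 0.1022]
ee_rot: [0.209, 0.676, 0.209, -0.675]
contact_force: [0.6, -0.9, -5.0]
width: 0.0594
```

```bash
python3 - <<'E'
from fit import *
s=manip.get_state();print(s['clock'],s['position'],s['width'],s['contact_force'],s['moment'],rot(s).round(3))
for n,(u0,v0,u1,v1) in(('top',(200,180,280,260)),('side',(240,200,350,300))):
    p=manip.get_image(n)
    S=7;im=cv2.resize(p['image'][v0:v1,u0:u1,::-1],None,fx=S,fy=S,interpolation=cv2.INTER_CUBIC)
    x=s['position']; 
    for rr,z,col,ctr in((.036,.048,(255,0,255),(.5485,.183)),(.022,x[2]-.0163,(255,255,0),x),(.028,x[2]-.0063,(255,255,0),x),(.028,x[2]+.0417,(255,255,0),x)):
        P=np.c_[ctr[0]+rr*np.cos(c),ctr[1]+rr*np.sin(c),0*c+z];cv2.polylines(im,[((proj(p,P)-[u0,v0]+.5)*S).astype(np.int32)],True,col,1)
    cv2.imwrite(f'pics/h_{n}.png',im)
E
```

```text
14.65 [0.54982911 0.18284422 0.10219684] 0.059369288518021035 [ 0.57854553 -0.86392572 -4.99775815] [ 0.01837516 -0.00032119  0.02490704] [[ 0.001  0.564 -0.826]
 [ 0.    -0.826 -0.564]
 [-1.     0.    -0.001]]
```

View pics/h_top.png

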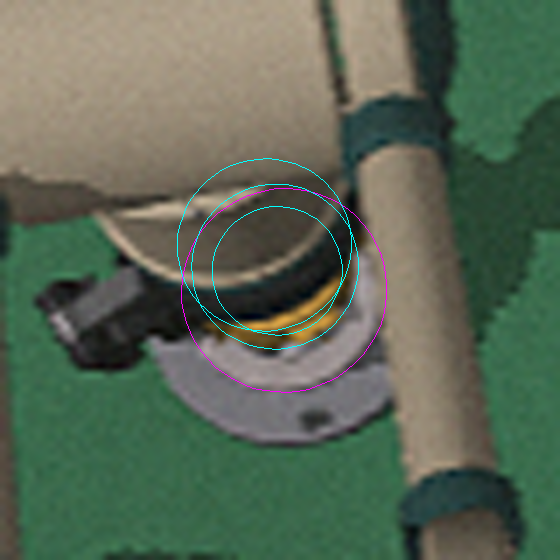

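View pics/h_side.png

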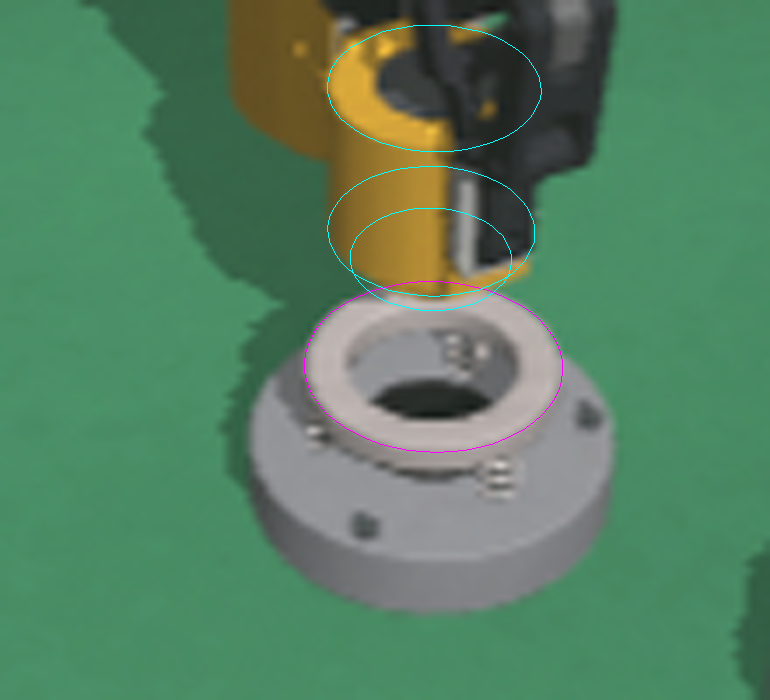

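Emit:
step_arm --targets '[[[8, -0.7, 1], 0], [[16, -0.7, 1], 0], [[24, -0.7, 1], 0], [[30, -0.7, 1], 0], [[34, -0.7, 1], 0], [[38, -0.7, 1], 0], [[41, -0.7, 1], 0], [[43, -0.7, 1], 0], [[43, -0.7, 1], 0]]'

```text
clock: 15.65
position: [0.5479, 0.1827, 0.0586]
ee_rot: [-0.209, -0.676, -0.209, 0.676]
contact_force: [-0.0, -0.8, -5.1]
width: 0.0592
```

```bash
python3 - <<'E'
from fit import *
s=manip.get_state();print(s['clock'],s['position'],s['width'],s['contact_force'],s['moment'])
p=manip.get_image('side');big(p,'s9',240,200,350,300,7)
E
```

```text
15.65 [0.54793659 0.18272462 0.0586306 ] 0.05918100151869089 [-0.03177264 -0.80515774 -5.09565898] [-0.04179938  0.00946239  0.06095419]
```

View pics/s9.png

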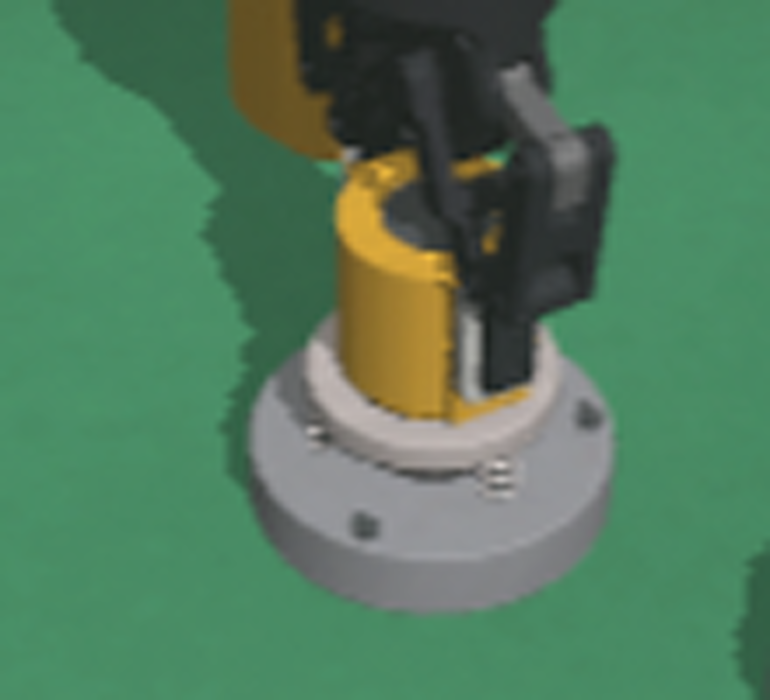

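Emit:
step_arm --targets '[[[0, 0, 0], 0], [[2, 0, 0], 0], [[4, 0, 0], 0], [[5, 0, 0], 0], [[6, 0, 0], 0], [[8, 0, 0], 0], [[10, 0, 0], 0], [[12, 0, 0], 0], [[14, 0, 0], 0], [[16, 0, 0], 0], [[16, 0, 0], 0], [[16, 0, 0], 0]]' --grip_force 110

```text
clock: 16.9
position: [0.5482, 0.1828, 0.0435]
ee_rot: [0.209, 0.676, 0.209, -0.675]
contact_force: [-2.6, -0.9, 7.4]
width: 0.0588
```

Emit:
step_arm --targets '[[[1, 0, 0], 0], [[2, 0, 0], 0], [[3, 0, 0], 0], [[3, 0, 0], 0], [[3, 0, 0], 0]]'

```text
clock: 17.4
position: [0.5482, 0.1828, 0.0407]
ee_rot: [0.209, 0.676, 0.209, -0.675]
contact_force: [-2.8, -0.4, 9.2]
width: 0.0593
```

Emit:
step_arm --targets '[[[0.5, 0, 0], 0], [[1, 0, 0], 0], [[1.5, 0, 0], 0], [[1.5, 0, 0], 0], [[1.5, 0, 0], 0]]'

```text
clock: 17.9
position: [0.5482, 0.1828, 0.0405]
ee_rot: [0.209, 0.676, 0.209, -0.675]
contact_force: [-3.9, -1.0, 16.2]
width: 0.0588
```

Emit:
step_arm --targets '[[[0.5, 0, 0], 0], [[1, 0, 0], 0], [[1.5, 0, 0], 0], [[1.5, 0, 0], 0], [[1.5, 0, 0], 0], [[1.5, 0, 0], 0]]'

```text
clock: 18.5
position: [0.5483, 0.1828, 0.0405]
ee_rot: [0.209, 0.676, 0.209, -0.675]
contact_force: [-6.3, -1.7, 25.1]
width: 0.059
```

```bash
python3 - <<'E'
from fit import *
s=manip.get_state();print(s['clock'],s['position'],s['width'],s['contact_force'],s['moment'],rot(s).round(3))
for n,(u0,v0,u1,v1) in(('side',(240,200,350,300)),):
    p=manip.get_image(n);S=7;im=cv2.resize(p['image'][v0:v1,u0:u1,::-1],None,fx=S,fy=S,interpolation=cv2.INTER_CUBIC)
    for rr,z,col in((.036,.034,(255,0,255)),(.036,.048,(0,255,255))):
        P=np.c_[.5485+rr*np.cos(c),.183+rr*np.sin(c),0*c+z];cv2.polylines(im,[((proj(p,P)-[u0,v0]+.5)*S).astype(np.int32)],True,col,1)
    cv2.imwrite('pics/fin.png',im); save(p,'fin_side')
save(manip.get_image('top'),'fin_top')
E
```

```text
18.5 [0.54827776 0.18281835 0.04045369] 0.058975049111203576 [-6.32665584 -1.73269856 25.09477965] [-0.32724338  1.30622375 -0.02757058] [[ 0.002  0.564 -0.826]
 [ 0.    -0.826 -0.564]
 [-1.     0.001 -0.002]]
```

View pics/fin.png

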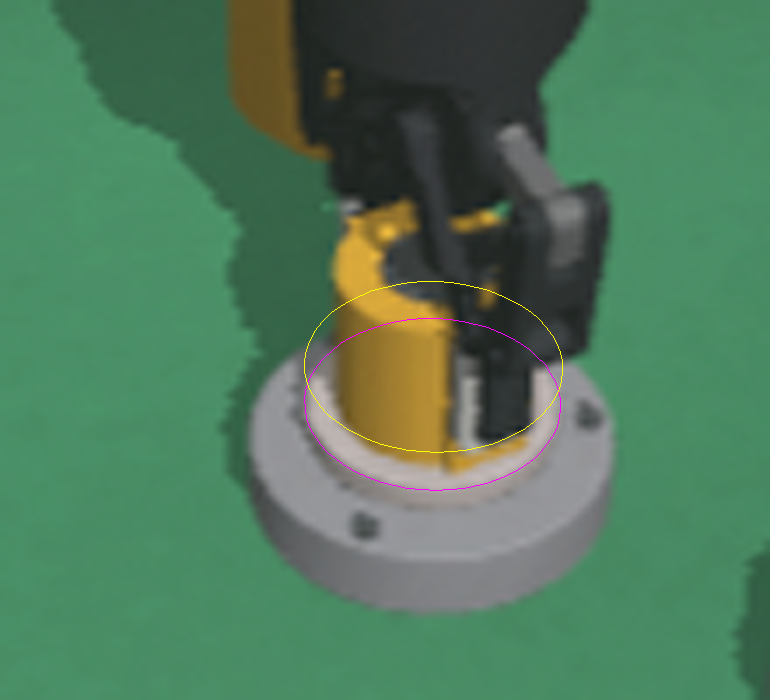

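View pics/fin_side.png

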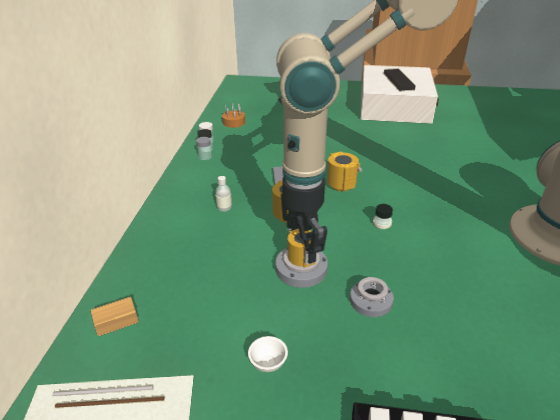

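```bash
python3 -c "
from rig import manip
print(manip.sign_off())"
```

```text
the job is handed in; nothing more can be done
None
```

The flask is shut, set upright in the larger cradle's ring, and was still gripped and pressed down when I handed in at about 18.6 s. The sign-off reports no verdict.

- **Shutting the lid:** I closed the lid with the shut fingertips and pressed with about 10 N. The fingertips stopped at z = 64 mm, which is the height of the shut flask in its nest. The side view showed no gap between the halves.
- **Moving the flask:** I gripped it across its flat faces (59–60 mm opening), lifted it out and lowered its foot into the ring. The side view showed the foot seated in the ring.
- **Pressing down:** I pushed through the grip, set to 110 N. The tool stopped at z = 40.5 mm, against about 40.3 mm expected at the bottom stop. Upward force rose from 9 N to 25 N over the last 3 mm commanded, while the tool moved only about 0.2 mm. In the last side view the ring matched the outline drawn for 14 mm of travel.
- **Other objects:** the dropper bottle, jar and dish looked undisturbed in the last side picture.

At the end there was also a sideways load of about 6 N from pressing against the stop; the tool's measured orientation stayed upright. The two cameras disagreed by about 2–3 mm on the ring's centre, so I aimed between them, and the foot went in without jamming.

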